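Shift the conveyor's lane selector into slot three

ROBOT

A 6-joint arm with a two-finger parallel gripper is mounted at the origin on the work surface. World frame = base frame: x ahead of the robot, y to its left, z up, the work surface at z = 0. Lengths are in mm, angles in rad, forces in N, time in s.
With the tool pointing down it reaches from about 350 to 800 mm from the base axis. Payload 7.3 kg.
Tool frame: the origin (TCP) lies on the centre line of the jaws, within the pads' length; the fingertips stand 25 mm ahead of it and the grasp point (between the pads) lies 6 mm ahead of it; z points along the fingers, y is the direction in which the jaws open and shut (so a half turn about z gives the same grasp; the last joint's range is limited). The gripper opens to 85 mm and grips with 20 to 120 N. Pads are 22 mm wide; open, the fingers measure 114 mm over their backs; the gripper's body (76 mm by 85 mm) begins 54 mm behind the grasp point. The pads swing forward as they close: fully open they stand 13 mm farther back than shut.
Start: joints at [1.17, 0.342, 1.524, -0, 1.275, -0.146], TCP at [132.31, 508.071, 256.322] pointing down, gripper open.
Joint ranges: [-2.53, 2.53], [-0.77, 2.02], [0.04, 2.7], [-1, 4.14], [0.28, 2.66], [-3.11, 3.11]. Speed limits (rad/s): [2.57, 2.57, 3.14, 3.14, 3.14, 3.14].

INTERFACE

Orientations are given as a rotation vector (axis times angle).
In Python, from cell import robot gives the robot as it stands. The module is installed in compiled form; this text tells all that it offers.
- The arm moves only by the tool drive_tool, never from a script. Its argument "targets" is a list of rows, each a list of 5 numbers: the shift along the tool's x, y, z in cm, then the turn about the tool's z in degrees, then the closure, from -1 (fully open) to 1 (shut). A call has 1 to 20 rows; each row is the pose to reach, as a shift and turn from the pose commanded when the call began, along the tool's axes at that moment; what a row does not reach only later rows make up. A row lasts 1/10 s, in which the tool goes at most 50 mm and 8.59 degrees, less where a joint would pass 70% of its speed; a pose out of reach is approached as far as the arm can. A call with a gripper value outside its range is refused whole. The fingers move at their own pace and stop on an object; the grip force is fixed at half the most. Time passes only in rows, so rows that repeat a pose let the fingers close. It gives the time, the measured TCP pose, the force and the opening at its end, in the units of the state.
- robot.observe(): the state, without advancing time (a new reading comes with each control period).
- robot.snapshot(name): name is "scene" or "top"; returns a dict with "img" (480x640x3 uint8, red, green, blue), "fx", "fy", "cx", "cy" (pixels), "k1" (the pictures are not rectified: a ray, as slopes to the right and down, at radius r is drawn at 1 + k1 r^2 times it, then the intrinsics apply), "origin" and "attitude" of the camera in the world. Camera axes: x right, y up, looking along -z (the intrinsics and any distortion apply to the point x, -y, -z); pixel columns grow to the right and rows downward; lengths in mm; the calibration is good to about 2 mm. A picture is of the moment at which its call begins. There is no depth.
- robot.job_done(): hands the job in, once; it reports no verdict.
Trained networks look in a picture, given as the dict that the camera call returned (one of the last four; its "shot" number tells which), for a name from the list of things; names that differ only in an ending like _2 or _b are one class to them, and where a whole thing is asked for, a point or a joint stands for the part that bears it (a point fixed in the world has none). Each returns a list of dicts, best first, with "confidence" (0 to 1); they miss things now and then, are a little off and sometimes report something else, mostly with a low value. They report only what shows in the picture. A call takes as long as a camera call.
- robot.boxes_of(picture, query): "point" ([column, row] in pixels, amid what is visible of it).
- robot.silhouettes(picture, query): "pixels" (480x640 bool, what is visible of it) and "point" ([column, row] in pixels, amid what is visible of it).
- robot.tip_of(picture, query): "point" ([column, row] in pixels: a listed point, or the origin of a listed thing).
The state is a dict: "clock": time; "joint_pos": joint angles; "qd": joint speeds; "tau": joint torques, N m; "position": TCP position; "ee_rot": TCP orientation; "wrist_force": force on the tool from outside, world axes, zero at the start; "torque": the same for the moment, N m; "gripper_width": finger opening in mm.
Only numpy, scipy, OpenCV 4.12 (cv2) and the standard library are available. Lean on these libraries where they do the work, as an engineer would, in place of code of your own. Each camera call takes 0.05 s, during which the arm holds its last target.

TASK

Send the next parcels down lane three: with the fingertips or the outside of the fingers, gently push the black-knobbed selector stick through its H-shaped gate, along the left slot to the cross channel, across to the right, then fully forward into the third slot (forward right, three pips), and leave it there. Only push the knob or stick: do not grip it or pull the knob up, and leave the things standing around it where they are.

Things in the scene. Friction and masses are not known exactly. Their poses are not given: they have to be found in the camera images.
- selector: In mm. The lane selector, fixed: grey console 220 deep (x) x 280 wide (y) x 84 high, steel gate plate in its middle (126 x 124, top 90 above the table). A steel stick, 10 thick, rises through the H-shaped opening from a pivot 25 above the table under the plate's centre, with a black ball knob on top. Origin: centre of underside; x forward (away from the robot), y left, z up.
- gate_mid (a point): In mm. Centre of the gate plate's top, console axes. The H: two slots along x, centred at y +20 and -20, each 15 wide, x -33 to +33; a cross channel along y joins them, x -11 to +11. Solid rounded tongues between the slots stop the stick. White pips count the slot ends: one forward left, two rear left, three forward right, four rear right.
- slot_three (a point): In mm. Forward end of slot three (three pips), at the plate's top: console x +33, y -20, 90 above the table.
- knob_mid (a point): In mm. Centre of the black ball knob, 40 across, 150 from the pivot; 175 above the table with the stick upright, about 155 to 160 in a slot. It travels about 90 between the columns, and about 58 from the cross channel to the end of a slot. Its z axis points along the stick.
- across (a joint): Sideways lean of the stick, rad: 0 upright, positive to the right (console -y). Left column about -0.31, right column about +0.31, stops at -0.348 and +0.348. Stays where left; moving it takes about 3 N at the knob.
- fore (a joint): Fore-and-aft lean of the stick, rad: 0 in the middle of the cross channel, positive forward (console +x). About -0.09 to +0.09 is inside the cross channel, the ends of the slots (stops) are at -0.406 and +0.406. Stays where left; moving it takes about 3 N at the knob. At the start the stick stands anywhere along the left column.
- knob_lift (a joint): How far the knob is pulled up along the stick, m: 0 down (sprung down with about 9 N), 0.012 fully up. Pulling it is for maintenance; leave it down.
- pad: In mm. Bystander, loose: paper note pad, 50 x 60 x 14, lying on the console's rear left corner (the corner near the robot). Origin: centre of the underside.
- small_tape: In mm. Bystander, loose: small clear tape ring, 52 across, 19 high, lying on the console's front right corner (the far one). Origin: centre of the underside.
- tape_roll: In mm. Bystander, loose: cardboard-coloured packing tape roll lying flat left of the console, 104 across, 48 high. Origin: centre of the underside.
- scanner: In mm. Bystander, loose: hand barcode scanner lying on its side right of the console: black head 110 x 55 x 45 and a grey handle about 110 long, 34 high, sticking out to the right. Origin: on the table under the head, 30 behind the head's middle.
- carton: In mm. Bystander, loose: small closed carton 90 x 80 x 70 beyond the console on the left. Origin: centre of the underside.
- spray: In mm. Bystander, loose: white closed bottle, 64 across, 190 tall, beyond the console on the right. Origin: centre of the underside.
- mug: In mm. Bystander, loose: white mug, 76 across, 90 high, left of the console, nearer the robot, its handle to the left. Origin: centre of the underside.

How it is judged (in metres and radians):
On the way, in this order (a step that is already met when the one before it is completed fails the run):
1. the stick has come across to the right column, still in the cross channel (value of joint across above 0.24 rad and value of joint fore between -0.2 and 0.2 rad), for 0.05 s.
2. the stick is fully forward in the third slot (value of joint across above 0.24 rad and value of joint fore above 0.33 rad), for 0.2 s.
At the end, for the whole second after the job is handed in: The stick rests in the third slot: sideways lean over 0.24 rad to the right, forward lean over 0.33 rad (stop at 0.406), at rest (under 0.05 rad/s), knob down within 3 mm; every bystander within 20 mm of where it stood and upright within 0.2 rad (all of step 2 and value of joint fore below 0.43 rad and value of joint knob_lift below 0.003 m and velocity of joint across between -0.05 and 0.05 rad/s and velocity of joint fore between -0.05 and 0.05 rad/s and distance of each of pad, small_tape, tape_roll, scanner, carton, spray, mug from where it was at the start of the episode below 0.02 m and angle between each of pad, small_tape, tape_roll, scanner, carton, spray, mug's own z axis and vertical below 0.2 rad); the robot touches nothing.
It fails at once if the knob is pulled up by more than 5 mm (value of joint knob_lift above 0.005 m).
It fails at once if the fingers grip or force the selector: more than 35 N between fingers and selector while the stick stands, or 60 N at any time (contact force between the fingers and selector above 60 N or (contact force between the fingers and selector above 35 N and velocity of joint across between -0.1 and 0.1 rad/s and velocity of joint fore between -0.1 and 0.1 rad/s)).
It fails at once if a bystander is shifted or lifted by more than 20 mm (distance of any of pad, small_tape, tape_roll, scanner, carton, spray, mug from where it was at the start of the episode above 0.02 m).
It also fails if it takes over 69 s, if anything falls off the work surface, if the arm or the gripper's body presses on something with over 40 N, if the wrist force passes 120 N, or if a joint passes its speed limit or range.

## Working session

There is one attempt and no reset: what is moved stays moved. The work goes in short steps, Python scripts to look and compute and a tool call to move; the robot and the scene stay as the last step left them, time stands still between calls to the robot, and variables do not carry over. Pictures are saved under pics/ and viewed, and the job is handed in when it is done.

Besides the shell and the picture viewer there is one more tool, called after ">>>" as a command line: name --pt "numbers of a row" for each row, then --argument value for the rest. drive_tool: Moves the arm, as the interface text tells. Its arguments: {"type":"object","properties":{"targets":{"type":"array","items":{"type":"array","items":{"type":"number"}}}},"required":["targets"]}

```bash
mkdir -p pics; cat > h.py <<'E'
import numpy as np,cv2
from cell import robot
from scipy.spatial.transform import Rotation as R
def att(s):
    a=np.array(s["attitude"],float)
    return a if a.shape==(3,3) else R.from_rotvec(a).as_matrix()
def ray(s,p):
    K=np.array([[s["fx"],0,s["cx"]],[0,s["fy"],s["cy"]],[0,0,1.]])
    u=cv2.undistortPoints(np.array([[p]],float),K,np.array([s["k1"],0,0,0.]))[0,0]
    return np.array(s["origin"],float),att(s)@np.array([u[0],-u[1],-1.])
def atz(s,p,z):
    o,d=ray(s,p);return o+d*(z-o[2])/d[2]
def tri(s1,p1,s2,p2):
    o1,d1=ray(s1,p1);o2,d2=ray(s2,p2)
    t=np.linalg.lstsq(np.c_[d1,-d2],o2-o1,rcond=None)[0]
    a=o1+t[0]*d1;b=o2+t[1]*d2
    return (a+b)/2,np.linalg.norm(a-b)
def save(s,n): cv2.imwrite("pics/"+n+".png",s["img"][:,:,::-1])
E
python3 - <<'E'
from h import *
s={n:robot.snapshot(n) for n in("scene","top")}
for n in s: save(s[n],n+"0"); print(n,s[n]["origin"],s[n]["attitude"],s[n]["fx"],s[n]["k1"])
for q in["knob_mid","gate_mid","slot_three","selector","pad","small_tape","tape_roll","scanner","carton","spray","mug"]:
    P={}
    for n in s:
        r=robot.tip_of(s[n],q); 
        if r:P[n]=r[0]["point"]; print(q,n,[(np.round(x["point"],1),round(x["confidence"],2)) for x in r[:2]])
    if len(P)==2: print("   ",tri(s["scene"],P["scene"],s["top"],P["top"]))
print(robot.observe())
E
```

```text
scene [1340.39663161   68.70615666  728.06841521] [0.70343809 0.70385139 1.44988882] 447.677795471687 -0.007442207022151056
top [399.81003819  53.89116509 898.10713508] [ 0.15858805 -0.15096968 -1.57512883] 433.0440995105756 -0.02356076668150022
knob_mid scene [(array([253.4, 197.9]), 0.76)]
knob_mid top [(array([407.8, 276.8]), 0.93)]
    (array([490.09046357, -78.33210041, 166.42589952]), np.float64(4.14247661052127))
gate_mid scene [(array([231.6, 233.7]), 0.89), (array([256.1, 197.3]), 0.24)]
gate_mid top [(array([425.3, 264.8]), 0.89)]
    (array([ 522.3839838 , -129.65968673,   88.34513182]), np.float64(1.4797658919581609))
slot_three scene [(array([222.4, 240.8]), 0.71), (array([163.3, 312.6]), 0.27)]
slot_three top [(array([413.6, 274.3]), 0.32)]
    (array([ 511.53157175, -135.07010202,   55.85609332]), np.float64(44.87659893303934))
selector scene [(array([237.8, 259.7]), 0.77)]
selector top [(array([416.8, 272.5]), 0.87), (array([422.4, 265.7]), 0.72)]
    (array([ 518.79319993, -127.50442046,    5.29363064]), np.float64(3.1755012619141616))
pad scene [(array([281.3, 217.9
[... 1028 characters left out ...]
8723364]), np.float64(2.7877852515611883))
{'clock': 1.2, 'joint_pos': array([ 1.16999951e+00,  3.42018776e-01,  1.52412497e+00,  1.57995815e-05,
        1.27539391e+00, -1.45950392e-01]), 'qd': array([-0.00082226, -0.00048491,  0.00011644,  0.00114747, -0.00046933,
        0.00093484]), 'tau': array([ 2.09619677e-03, -4.33570397e+01, -2.46277517e+01, -9.78355411e-05,
        4.10750308e-04,  1.61854786e-05]), 'position': array([132.3030721 , 508.06454422, 256.3030226 ]), 'ee_rot': array([3.99236550e-01, 3.11612142e+00, 8.95911041e-05]), 'wrist_force': array([-0.07907109, -0.79864099,  0.17734742]), 'torque': array([ 0.0058383 , -0.00406425, -0.04958606]), 'gripper_width': 85.22377248849472}
```

```bash
python3 - <<'E'
import cv2
for n in("scene0","top0"):
    i=cv2.imread(f"pics/{n}.png")
    c=i[150:370,90:410] if n[0]=="s" else i[160:380,230:550]
    cv2.imwrite(f"pics/{n}c.png",cv2.resize(c,None,fx=2.5,fy=2.5,interpolation=cv2.INTER_CUBIC))
E
```

```text
(no output)
```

View pics/scene0c.png

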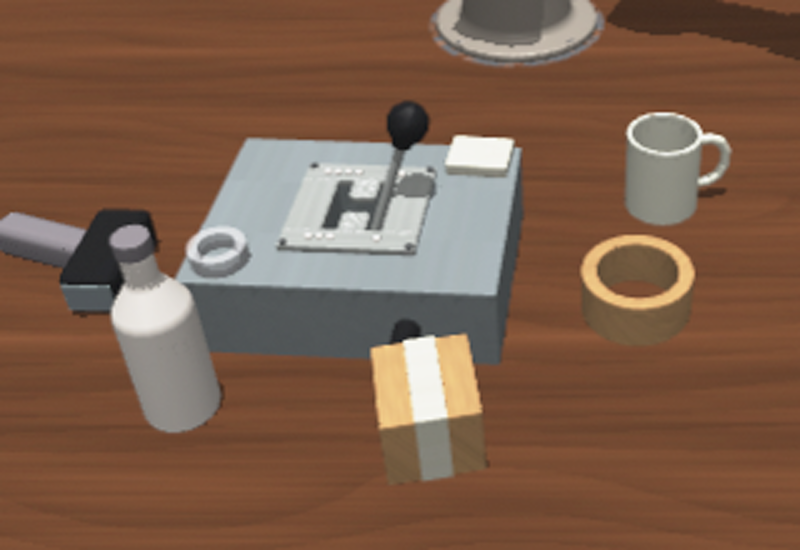

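View pics/top0c.png

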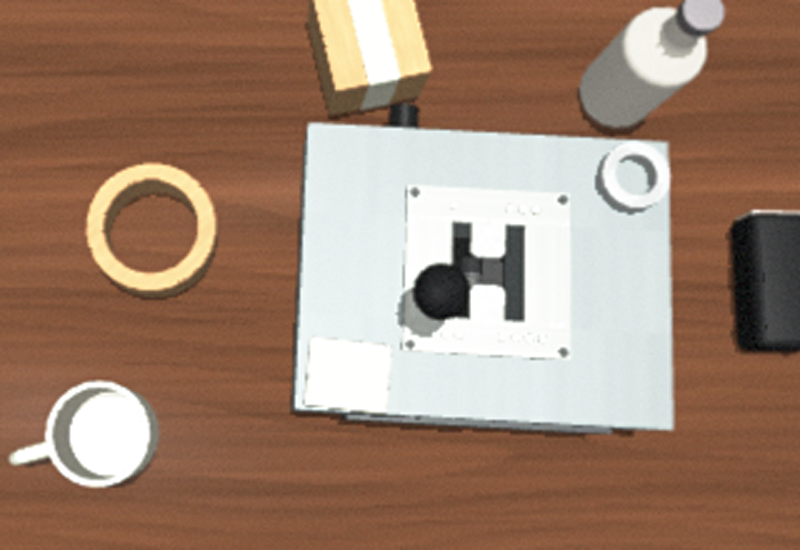

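The selector leans left and rearward, with the knob at top crop (441,292). The H is clear, and the pad sits at the rear left. Next I'll refine the console pose from the four plate screws.

```bash
python3 - <<'E'
from h import *
s={n:robot.snapshot(n) for n in("scene","top")}
f=lambda p,o:np.array(p)/2.5+np.array(o)
T=[atz(s["top"],f(p,(230,160)),90) for p in[(415,191),(563,199),(410,345),(564,352)]]
S=[atz(s["scene"],f(p,(90,150)),90) for p in[(376,237),(281,243),(435,174),(314,165)]]
S=[atz(s["scene"],f(p,(90,150)),90) for p in[(411,248),(281,243),(432,172),(314,165)]]
for n,P in(("top",T),("scene",S)):
    P=np.array(P);print(n,np.round(P,1).tolist(),P.mean(0))
    for a,b in((0,2),(1,3)): d=P[a]-P[b];print("x-axis yaw",np.degrees(np.arctan2(d[1],d[0])),np.linalg.norm(d))
    for a,b in((0,1),(2,3)): d=P[a]-P[b];print("y-axis yaw",np.degrees(np.arctan2(-d[0],d[1])),np.linalg.norm(d))
C=np.array([atz(s["top"],f(p,(230,160)),84) for p in[(308,122),(668,142),(294,412),(673,430)]]);print(C.round(1).tolist(),C.mean(0))
K={}
for n in s:
    m=robot.silhouettes(s[n],"knob_mid")
    for r in m[:2]: print(n,r["point"],r["confidence"],r["pixels"].sum())
    print(robot.boxes_of(s[n],"knob_mid")[:1])
print(tri(s["top"],f((441,292),(230,160)),s["scene"],f((407,124),(90,150))))
print(atz(s["top"],f((441,292),(230,160)),162),atz(s["scene"],f((407,124),(90,150)),162))
E
```

```text
top [[577.5, -75.5, 90.0], [570.0, -188.3, 90.0], [460.4, -67.0, 90.0], [453.9, -181.3, 90.0]] [ 515.4444262  -128.02185834   90.        ]
x-axis yaw -4.1190062553763545 117.41778455346649
x-axis yaw -3.44644185861227 116.34472887363333
y-axis yaw -3.766039996017564 113.07394319322525
y-axis yaw -3.2290559709884197 114.4512805344998
scene [[580.4, -71.1, 90.0], [572.8, -187.8, 90.0], [466.3, -63.1, 90.0], [454.1, -179.3, 90.0]] [ 518.39472564 -125.35407555   90.        ]
x-axis yaw -3.9808963292597306 114.31851873217687
x-axis yaw -4.093289866358159 119.05020404669396
y-axis yaw -3.6986617461988045 117.009537011688
y-axis yaw -6.0187376690024 116.84848396126124
[[634.8, 4.8, 84.0], [615.8, -275.1, 84.0], [412.3, 19.8, 84.0], [396.0, -260.1, 84.0]] [ 514.70953087 -127.66896778   84.        ]
scene [252.2, 198.8] 0.62 280
[{'point': [251.4, 200.2], 'confidence': 0.73}]
top [406.1, 275.9] 0.98 461
top [404.5, 275.6] 0.31 439
[{'point': [411.8, 278.1], 'confidence': 0.96}]
(array([490.77025535, -78.39727767, 162.00957337]), np.float64(0.8991288213835141))
[490.8030002  -78.85529496 162.        ] [490.85794034 -77.93699174 162.        ]
```

>>> drive_tool --pt "0 0 0 -5.3 1" --pt "0 0 0 -10.6 1" --pt "0 0 0 -10.6 1" --pt "0 0 0 -10.6 1" --pt "0 0 0 -10.6 1" --pt "0 0 0 -10.6 1" --pt "0 0 0 -10.6 1" --pt "0 0 0 -10.6 1"

```text
clock: 2.3
position: [132.3, 508.1, 256.3]
ee_rot: [0.11, 3.14, 0.0]
wrist_force: [0.7, 0.6, 0.5]
gripper_width: 0.2
```

```bash
cat >> h.py <<'E'
C=np.array([516.5,-127.2]);W=np.radians(-4.0)
ex=np.array([np.cos(W),np.sin(W)]);ey=np.array([-np.sin(W),np.cos(W)])
def tocon(p): d=np.array(p[:2])-C; return np.array([d@ex,d@ey,p[2]])
def togo(xc,yc,z):
    "cm along tool axes from the present pose to console point"
    o=robot.observe();M=R.from_rotvec(o["ee_rot"]).as_matrix()
    p=np.r_[C+xc*ex+yc*ey,z]
    print("now console",tocon(o["position"]).round(1),"F",np.round(o["wrist_force"],1),"t",o["clock"],"w",o["gripper_width"]); print("axes",M.round(3).tolist())
    print("togo cm",(M.T@(p-o["position"])/10).round(2),p.round(1))
E
python3 - <<'E'
from h import *
togo(-100,47,256)
E
```

```text
now console [-427.6  606.9  256.3] F [0.7 0.6 0.5] t 2.3 w 0.21174353297156773
axes [[-0.998, 0.07, 0.0], [0.07, 0.998, 0.0], [-0.0, 0.0, -1.0]]
togo cm [-3.278e+01 -5.598e+01  3.000e-02] [420.  -73.3 256. ]
```

>>> drive_tool --pt "-5 -3 0 0 1" --pt "-10 -6 0 0 1" --pt "-14 -9 0 0 1" --pt "-18 -12 0 0 1" --pt "-22 -15 0 0 1" --pt "-25 -19 0 0 1" --pt "-28 -23 0 0 1" --pt "-30 -27 0 0 1" --pt "-32 -31 0 0 1" --pt "-32.8 -35 0 0 1" --pt "-32.8 -39 0 0 1" --pt "-32.8 -43 0 0 1" --pt "-32.8 -47 0 0 1" --pt "-32.8 -51 0 0 1" --pt "-32.8 -54 0 0 1" --pt "-32.8 -56 0 0 1" --pt "-32.8 -56 0 0 1" --pt "-32.8 -56 0 0 1" --pt "-32.8 -56 0 0 1"

```text
clock: 4.2
position: [420.5, -72.6, 256.3]
ee_rot: [0.108, 3.14, 0.001]
wrist_force: [-0.4, 0.4, -0.1]
gripper_width: 0.1
```

```bash
python3 - <<'E'
from h import *
togo(-100,47,172)
for n in("scene","top"):
    s=robot.snapshot(n);save(s,n+"1")
    i=cv2.imread(f"pics/{n}1.png")
    c=i[100:340,130:450] if n[0]=="s" else i[160:400,280:600]
    cv2.imwrite(f"pics/{n}1c.png",cv2.resize(c,None,fx=2.5,fy=2.5,interpolation=cv2.INTER_CUBIC))
E
```

```text
now console [-99.6  47.8 256.3] F [-0.4  0.4 -0.1] t 4.2 w 0.12447670362207754
axes [[-0.998, 0.069, 0.0], [0.069, 0.998, 0.0], [-0.0, 0.0, -1.0]]
togo cm [ 0.04 -0.08  8.43] [420.  -73.3 172. ]
```

View pics/scene1c.png

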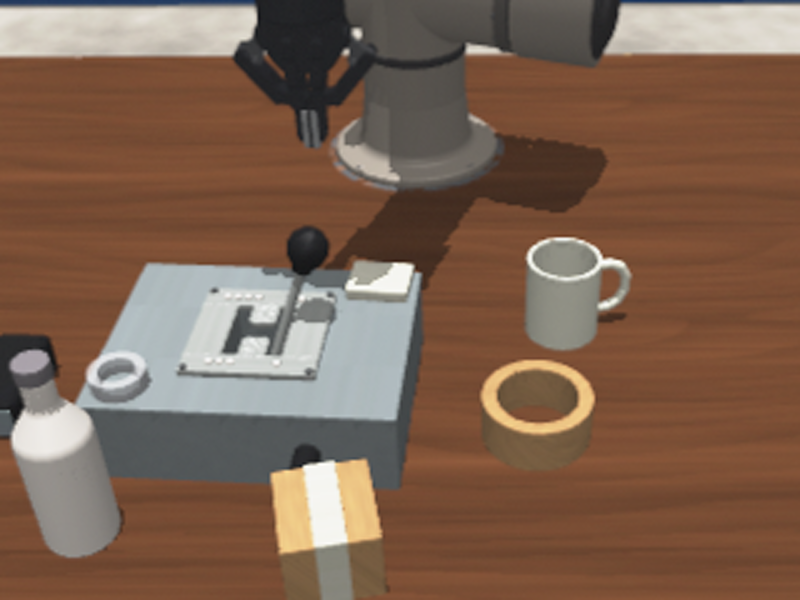

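View pics/top1c.png

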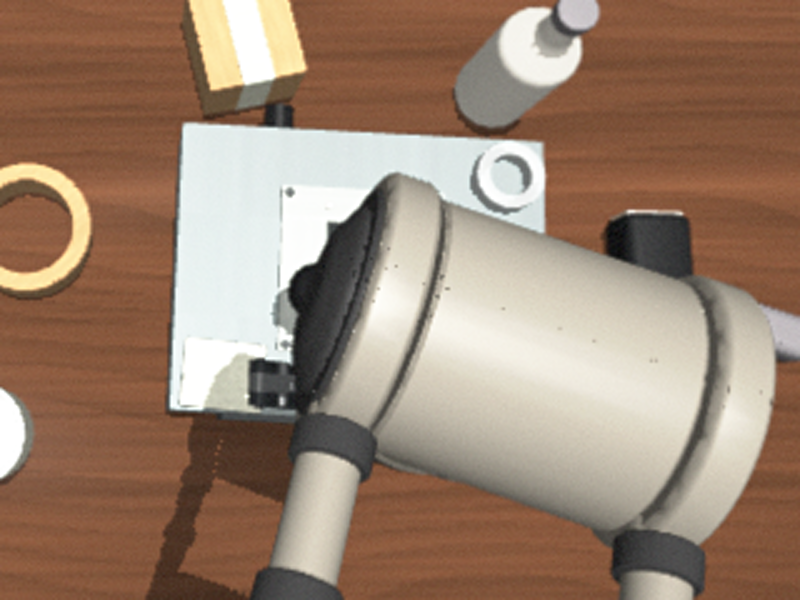

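The elbow is high over the console and the fingers are shut and clear behind the knob. Next is the descent and the approach.

>>> drive_tool --pt "0 0 3 0 1" --pt "0 0 6 0 1" --pt "0 -0.1 8.4 0 1" --pt "0 -0.1 8.4 0 1" --pt "-1 -0.1 8.4 0 1" --pt "-2 -0.1 8.4 0 1" --pt "-3 -0.1 8.4 0 1" --pt "-3 -0.1 8.4 0 1" --pt "-3 -0.1 8.4 0 1"

```text
clock: 5.2
position: [450.6, -76.5, 172.5]
ee_rot: [0.109, 3.139, -0.0]
wrist_force: [-0.1, -0.1, 0.5]
gripper_width: 0.2
```

```bash
cat > look.py <<'E'
import sys
from h import *
t=sys.argv[1]
o=robot.observe();print("tcp con",tocon(o["position"]).round(1),"F",np.round(o["wrist_force"],1),"t",o["clock"])
P={}
for n in("scene","top"):
    s=robot.snapshot(n);save(s,n+t)
    r=robot.tip_of(s,"knob_mid")
    for x in r[:1]: print(n,np.round(x["point"],1),round(x["confidence"],2),"at165:",tocon(atz(s,x["point"],165)).round(1)); P[n]=(s,x["point"])
    i=cv2.imread(f"pics/{n}{t}.png")
    c=i[150:300,170:330] if n[0]=="s" else i[200:350,350:510]
    c=cv2.resize(c,None,fx=2.5,fy=2.5,interpolation=cv2.INTER_CUBIC)
    P["c"+n]=c
if "scene" in P and "top" in P:
    q,e=tri(*P["scene"],*P["top"]);print("tri con",tocon(q).round(1),round(e,1))
cv2.imwrite(f"pics/c{t}.png",np.hstack([P["cscene"],P["ctop"]]))
E
python3 look.py 2
```

```text
tcp con [-69.2  46.  172.5] F [-0.1 -0.1  0.5] t 5.2
scene [251.7 198.6] 0.68 at165: [-28.5  45.2 165. ]
```

View pics/c2.png

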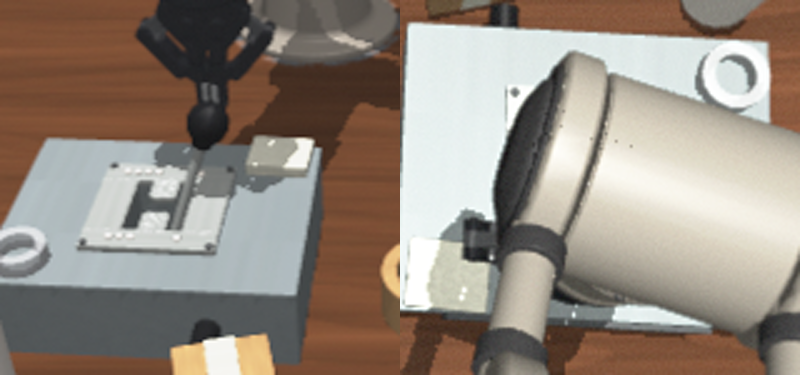

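The fingers are right behind the knob, and only the scene camera still sees it. Pushing forward to the cross channel.

>>> drive_tool --pt "-0.4 0 0 0 1" --pt "-0.8 0 0 0 1" --pt "-1.1 0 0 0 1" --pt "-1.4 0 0 0 1" --pt "-1.7 0 0 0 1" --pt "-2.0 0 0 0 1" --pt "-2.3 0 0 0 1" --pt "-2.6 0 0 0 1" --pt "-2.6 0 0 0 1" --pt "-2.6 0 0 0 1"

```text
clock: 6.4
position: [476.5, -78.4, 172.2]
ee_rot: [0.11, 3.139, 0.0]
wrist_force: [-1.4, 1.1, 1.2]
gripper_width: -0.0
```

```bash
python3 look.py 3
```

```text
tcp con [-43.3  45.9 172.2] F [-1.4  1.1  1.2] t 6.4
scene [250.3 202.1] 0.64 at165: [-14.2  44.7 165. ]
```

View pics/c3.png

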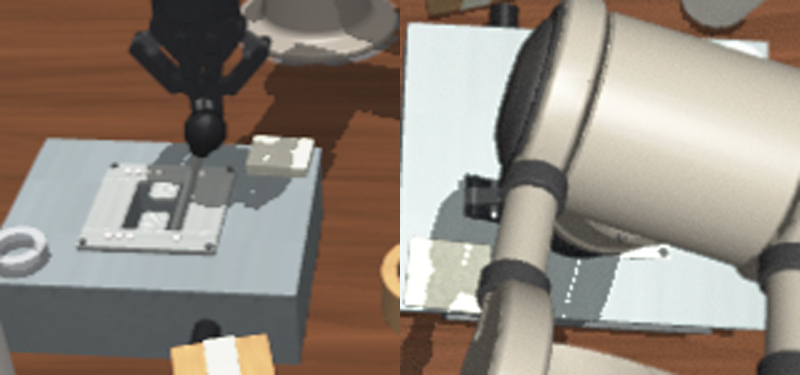

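>>> drive_tool --pt "-0.3 0 0 0 1" --pt "-0.6 0 0 0 1" --pt "-0.9 0 0 0 1" --pt "-1.2 0 0 0 1" --pt "-1.2 0 0 0 1" --pt "-1.2 0 0 0 1"

```text
clock: 7.2
position: [488.5, -79.2, 172.2]
ee_rot: [0.11, 3.139, -0.0]
wrist_force: [-1.4, 0.8, 0.8]
gripper_width: -0.0
```

```bash
python3 look.py 4
```

```text
tcp con [-31.3  45.9 172.2] F [-1.4  0.8  0.8] t 7.2
scene [247.2 202.4] 0.71 at165: [-12.6  37.9 165. ]
```

View pics/c4.png

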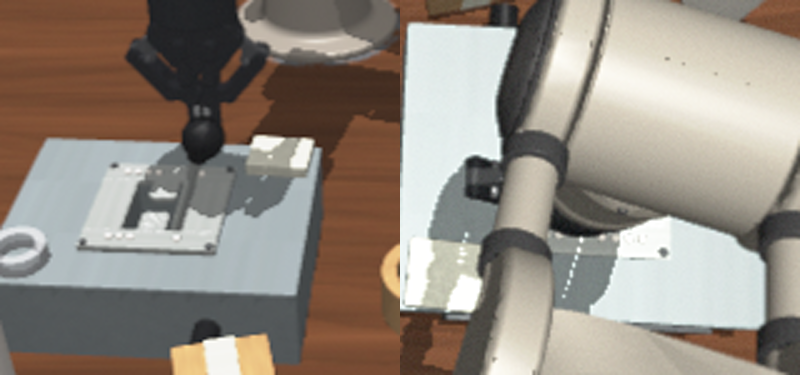

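```bash
python3 - <<'E'
from h import *
s=robot.snapshot("scene")
for p in((251.2,206.4),(252,203.2)):print(tocon(atz(s,p,168)))
i=s["img"][180:230,225:275][:,:,::-1]
cv2.imwrite("pics/k4.png",cv2.convertScaleAbs(cv2.resize(i,None,fx=10,fy=10,interpolation=cv2.INTER_CUBIC),alpha=2,beta=10))
E
```

```text
[  6.72016003  50.87806395 168.        ]
[ -5.78559904  50.35677532 168.        ]
```

View pics/k4.png

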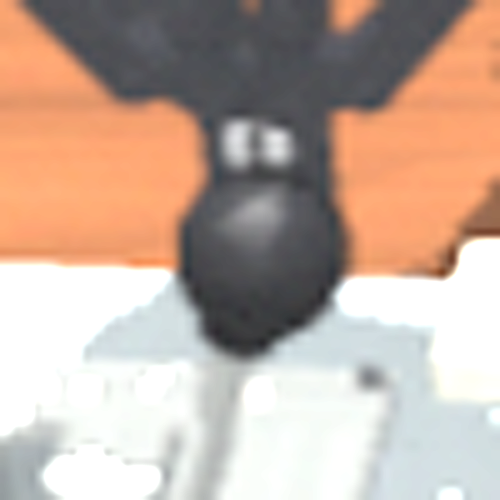

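The knob centre is at about console x 0, y 46, so the stick is in the cross channel. Now I'll back off and go round to its left side.

>>> drive_tool --pt "1.5 0 0 0 1" --pt "3 0 -0.8 0 1" --pt "3 3 -0.8 0 1" --pt "3 6 -0.8 0 1" --pt "0 6 -0.8 0 1" --pt "-3.1 6 -0.8 0 1" --pt "-3.1 6 -0.8 0 1" --pt "-3.1 5 -0.8 0 1" --pt "-3.1 4.5 -0.8 0 1" --pt "-3.1 4.5 -0.8 0 1" --pt "-3.1 4.5 -0.8 0 1"

```text
clock: 8.55
position: [521.7, -36.8, 180.5]
ee_rot: [0.111, 3.14, 0.0]
wrist_force: [-0.3, 0.4, 0.0]
gripper_width: 0.1
```

```bash
python3 look.py 5
```

```text
tcp con [ -1.1  90.5 180.5] F [-0.3  0.4  0. ] t 8.55
scene [253.8 205.4] 0.85 at165: [ -1.8  54.8 165. ]
top [409.5 259.9] 0.66 at165: [  0.   42.4 165. ]
tri con [ -1.   48.8 166.3] 12.4
```

View pics/c5.png

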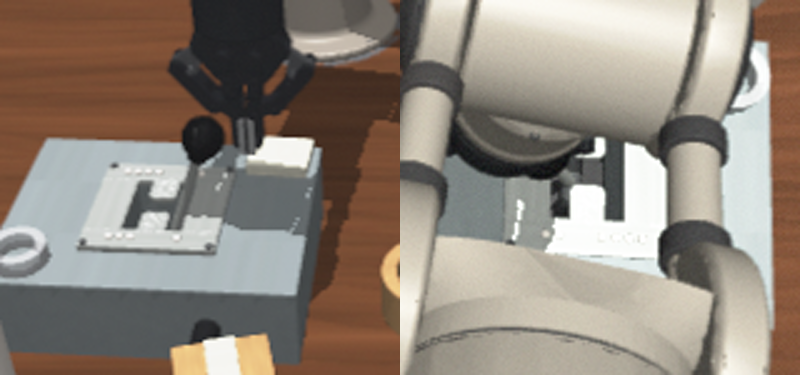

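The finger stands just left of the knob, level with it. Pushing right in two parts.

>>> drive_tool --pt "0 -0.5 0 0 1" --pt "0 -1 0 0 1" --pt "0 -1.4 0 0 1" --pt "0 -1.8 0 0 1" --pt "0 -2.2 0 0 1" --pt "0 -2.6 0 0 1" --pt "0 -3.0 0 0 1" --pt "0 -3.4 0 0 1" --pt "0 -3.8 0 0 1" --pt "0 -4.2 0 0 1" --pt "0 -4.6 0 0 1" --pt "0 -5 0 0 1" --pt "0 -5 0 0 1" --pt "0 -5 0 0 1"

```text
clock: 10.15
position: [518.7, -86.6, 180.2]
ee_rot: [-0.11, -3.139, 0.0]
wrist_force: [0.7, 1.6, 1.4]
gripper_width: -0.4
```

```bash
python3 look.py 6
```

```text
tcp con [ -0.6  40.6 180.2] F [0.7 1.6 1.4] t 10.15
scene [230.8 199.9] 0.69 at165: [-20.2  -1.  165. ]
top [418.2 273.8] 0.42 at165: [-23.1  27.  165. ]
tri con [-20.4  12.8 163.4] 27.4
```

View pics/c6.png

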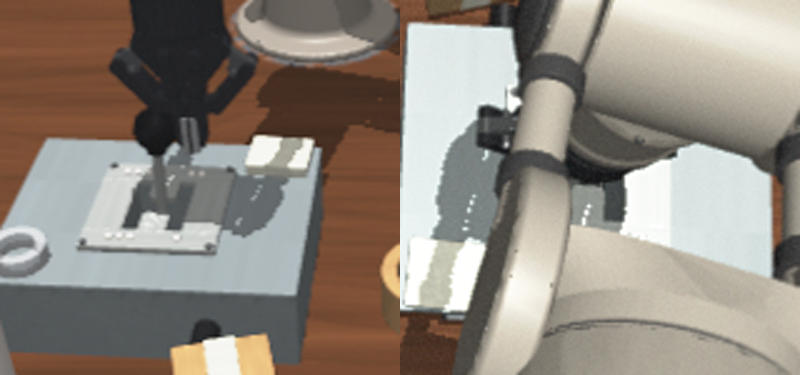

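The stick is about mid-channel, with the knob at scene px (233,202), and the contact force is low. Continuing.

>>> drive_tool --pt "0 -0.4 0 0 1" --pt "0 -0.8 0 0 1" --pt "0 -1.2 0 0 1" --pt "0 -1.6 0 0 1" --pt "0 -2.0 0 0 1" --pt "0 -2.4 0 0 1" --pt "0 -2.8 0 0 1" --pt "0 -3.2 0 0 1" --pt "0 -3.6 0 0 1" --pt "0 -4 0 0 1" --pt "0 -4.3 0 0 1" --pt "0 -4.6 0 0 1" --pt "0 -4.6 0 0 1" --pt "0 -4.6 0 0 1"

```text
clock: 11.75
position: [515.5, -132.3, 180.2]
ee_rot: [-0.11, -3.139, 0.0]
wrist_force: [0.3, 1.2, -1.2]
gripper_width: -0.1
```

```bash
python3 look.py 7
```

```text
tcp con [ -0.6  -5.2 180.2] F [ 0.3  1.2 -1.2] t 11.75
scene [209.7 202.9] 0.76 at165: [ -5.3 -45.6 165. ]
```

View pics/c7.png

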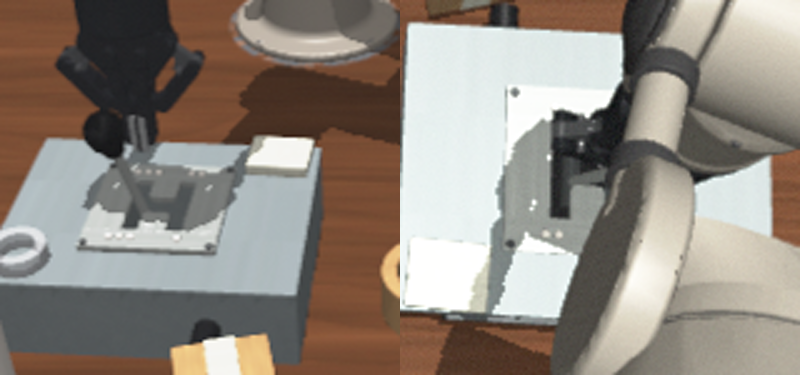

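>>> drive_tool --pt "0 -0.3 0 0 1" --pt "0 -0.6 0 0 1" --pt "0 -0.6 0 0 1" --pt "0 -0.6 0 0 1"

```text
clock: 12.35
position: [515.2, -138.4, 180.3]
ee_rot: [-0.11, -3.14, -0.0]
wrist_force: [-0.1, 1.6, -1.5]
gripper_width: 0.1
```

```bash
python3 look.py 8;python3 - <<'E'
import cv2
i=cv2.imread("pics/scene8.png")[180:260,170:270]
cv2.imwrite("pics/k8.png",cv2.convertScaleAbs(cv2.resize(i,None,fx=7,fy=7,interpolation=cv2.INTER_CUBIC),alpha=1.7,beta=10))
E
```

```text
tcp con [ -0.6 -11.2 180.3] F [-0.1  1.6 -1.5] t 12.35
scene [206.9 203.3] 0.62 at165: [ -3.4 -51.4 165. ]
top [274.1 332.7] 0.33 at165: [-136.  264.  165.]
tri con [-64.5 105.2 191.6] 339.6
```

View pics/k8.png

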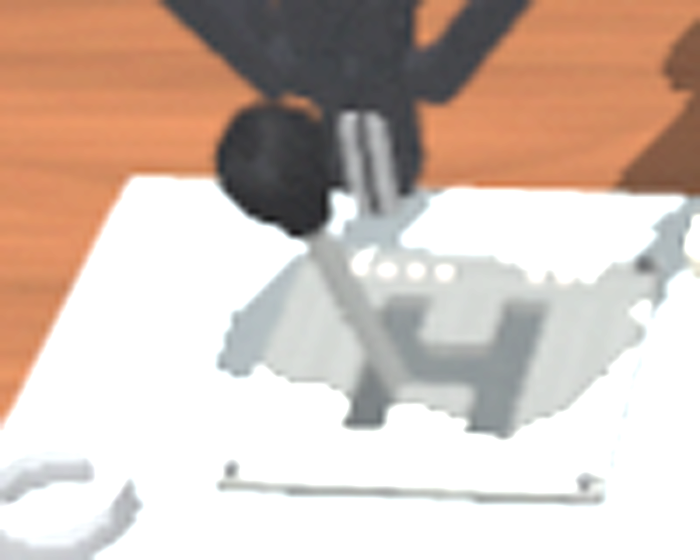

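The stick is now in the right column (scene crop lower end of the stick at the right slot). I'll back off and come behind it.

>>> drive_tool --pt "0 1.2 0 0 1" --pt "0 2.5 0 0 1" --pt "3 2.5 0 0 1" --pt "6.2 2.5 0 0 1" --pt "6.2 0 0.5 0 1" --pt "6.2 -3.5 1.3 0 1" --pt "6.2 -3.5 1.3 0 1" --pt "5 -3.5 1.3 0 1" --pt "4.3 -3.5 1.3 0 1" --pt "4.3 -3.5 1.3 0 1" --pt "4.3 -3.5 1.3 0 1"

```text
clock: 13.65
position: [469.8, -169.3, 167.3]
ee_rot: [-0.108, -3.139, -0.0]
wrist_force: [0.1, -0.4, 0.5]
gripper_width: -0.3
```

```bash
python3 look.py 9
```

```text
tcp con [-43.6 -45.3 167.3] F [ 0.1 -0.4  0.5] t 13.65
scene [209.8 202.1] 0.8 at165: [ -8.5 -46.1 165. ]
top [465.  263.3] 0.7 at165: [ -0.2 -52.8 165. ]
tri con [ -1.9 -47.3 170.4] 7.3
```

View pics/c9.png

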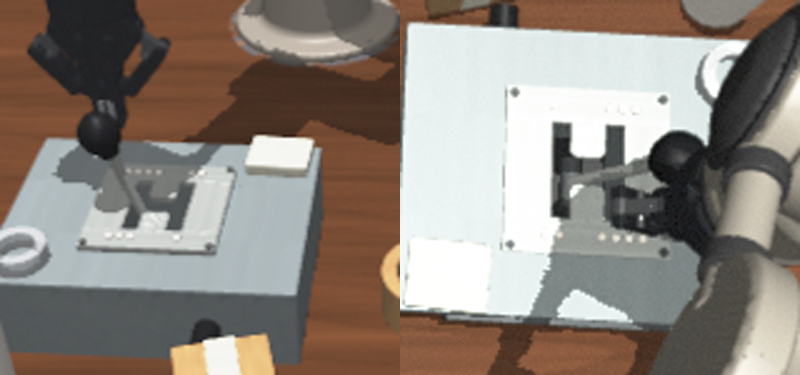

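The top view shows the stick in the right column, with the finger behind the knob. Pushing forward.

>>> drive_tool --pt "-0.5 0 0 0 1" --pt "-1 0 0 0 1" --pt "-1.4 0 0 0 1" --pt "-1.8 0 0 0 1" --pt "-2.2 0 0 0 1" --pt "-2.6 0 0 0 1" --pt "-3.0 0 0 0 1" --pt "-3.4 0 0 0 1" --pt "-3.8 0 0 0 1" --pt "-4.2 0 0 0 1" --pt "-4.6 0 0 0 1" --pt "-5 0 0 0 1" --pt "-5 0 0 0 1" --pt "-5 0 0 0 1"

```text
clock: 15.25
position: [519.8, -173.6, 167.1]
ee_rot: [0.109, 3.14, 0.0]
wrist_force: [-1.7, 1.0, -0.3]
gripper_width: -0.0
```

```bash
python3 look.py 10
```

```text
tcp con [  6.5 -46.  167.1] F [-1.7  1.  -0.3] t 15.25
scene [205.3 213.8] 0.57 at165: [ 36.7 -44.3 165. ]
top [462.2 244.6] 0.53 at165: [ 32.2 -48.  165. ]
tri con [ 32.5 -47.3 162.3] 2.9
```

View pics/c10.png

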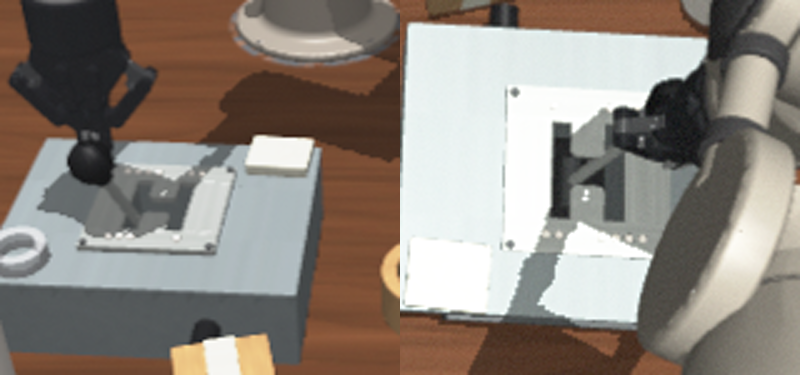

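>>> drive_tool --pt "-0.3 0 0 0 1" --pt "-0.6 0 0 0 1" --pt "-0.9 0 0 0 1" --pt "-1.2 0 0 0 1" --pt "-1.5 0 0 0 1" --pt "-1.7 0 0 0 1" --pt "-1.7 0 0 0 1" --pt "-1.7 0 0 0 1"

```text
clock: 16.25
position: [536.9, -174.9, 167.4]
ee_rot: [0.11, 3.139, -0.0]
wrist_force: [-2.0, 0.1, -1.5]
gripper_width: -0.1
```

>>> drive_tool --pt "-0.1 0 0 0 1" --pt "-0.2 0 0 0 1" --pt "-0.2 0 0 0 1" --pt "-0.2 0 0 0 1"

```text
clock: 16.65
position: [538.7, -174.9, 167.3]
ee_rot: [0.11, 3.14, 0.0]
wrist_force: [-3.1, -0.3, -1.9]
gripper_width: 0.2
```

```bash
python3 look.py 11
```

```text
tcp con [ 25.4 -46.1 167.3] F [-3.1 -0.3 -1.9] t 16.65
scene [239.6 257.2] 0.69 at165: [173.2  59.  165. ]
top [416.4 272.1] 0.46 at165: [-20.3  30.1 165. ]
tri con [ 1.7  3.7 13.3] 6.0
```

View pics/c11.png

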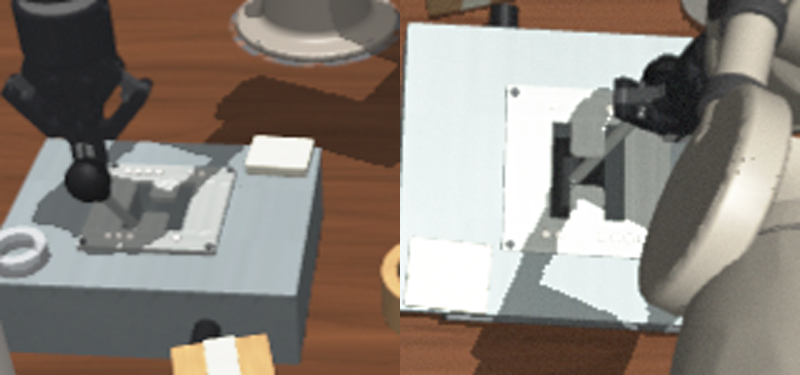

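>>> drive_tool --pt "2 0 0 0 1" --pt "5 0 0 0 1" --pt "9 0 0 0 1" --pt "12 0 -2 0 1" --pt "13 4 -5 0 1" --pt "13 8 -7 0 1" --pt "13 12 -7 0 1" --pt "13 16 -7 0 1" --pt "13 20 -7 0 1" --pt "13 24 -7 0 1" --pt "13 28 -7 0 1" --pt "13 32 -7 0 1" --pt "13 36 -7 0 1" --pt "13 36 -7 0 1" --pt "13 36 -7 0 1" --pt "13 36 -7 0 1"

```text
clock: 18.45
position: [434.4, 192.7, 237.6]
ee_rot: [0.11, 3.139, 0.0]
wrist_force: [-0.1, -0.4, -0.1]
gripper_width: -0.4
```

```bash
python3 look.py 12;python3 - <<'E'
import cv2
i=cv2.imread("pics/top12.png")[160:360,280:540]
cv2.imwrite("pics/t12.png",cv2.resize(i,None,fx=3,fy=3,interpolation=cv2.INTER_CUBIC))
i=cv2.imread("pics/scene12.png")[150:350,110:370]
cv2.imwrite("pics/s12.png",cv2.resize(i,None,fx=3,fy=3,interpolation=cv2.INTER_CUBIC))
E
```

```text
tcp con [-104.3  313.4  237.6] F [-0.1 -0.4 -0.1] t 18.45
scene [204.7 219.8] 0.81 at165: [ 58.3 -39.8 165. ]
top [459.  235.6] 0.75 at165: [ 47.8 -42.5 165. ]
tri con [ 49.3 -43.9 158.3] 1.1
```

View pics/t12.png

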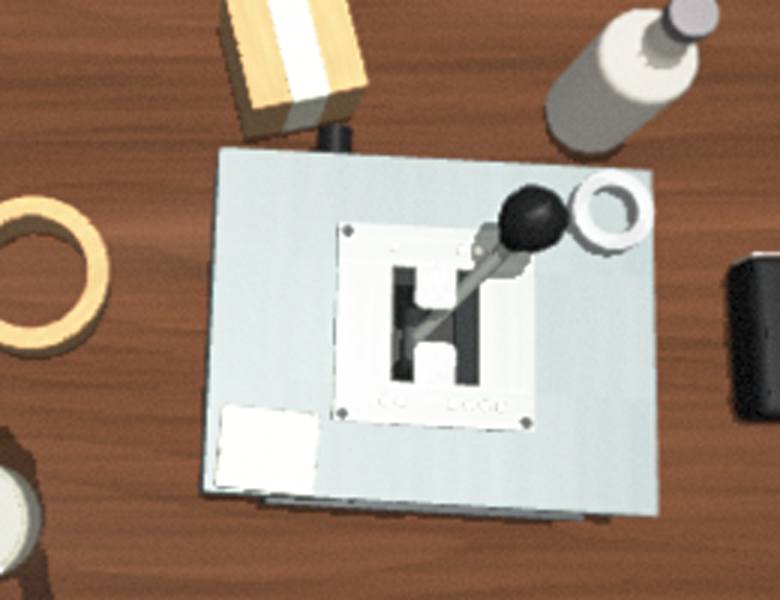

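View pics/s12.png

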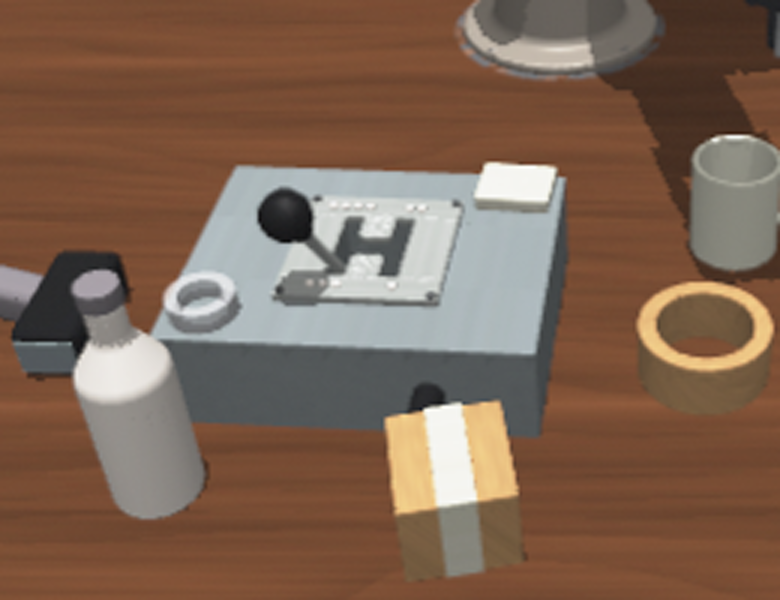

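```bash
python3 - <<'E'
from h import *
a=robot.snapshot("top");b=robot.snapshot("scene")
q,e=tri(a,(457.7,232.3),b,(205,221.7));print(tocon(q),e)
for z in(155,158):print(tocon(atz(a,(457.7,232.3),z)),tocon(atz(b,(205,221.7),z)))
for s,n in((a,"top"),(b,"scene")):
    m=robot.silhouettes(s,"knob_mid")[0];ys,xs=np.nonzero(m["pixels"]);print(n,xs.min(),xs.max(),ys.min(),ys.max(),m["confidence"])
    g=s["img"].max(2);c=(458,232) if n=="top" else(205,221)
    w=(g<45)[c[1]-16:c[1]+16,c[0]-16:c[0]+16].astype(np.uint8);k=cv2.moments(w,True);ys,xs=np.nonzero(w);print("dark",c[0]-16+k["m10"]/k["m00"],c[1]-16+k["m01"]/k["m00"],c[0]-16+xs.min(),c[0]-16+xs.max(),c[1]-16+ys.min(),c[1]-16+ys.max())
E
```

```text
[ 55.27974187 -41.7245246  157.7569666 ] 1.135978508046738
[ 56.08685563 -43.11015339 155.        ] [ 51.79399838 -42.52079904 155.        ]
[ 55.33948757 -42.239672   158.        ] [ 55.75389175 -40.97427237 158.        ]
top 447 469 222 243 0.82
dark 456.2635135135135 233.65202702702703 447 468 223 243
scene 161 300 204 296 0.75
dark 204.93406593406593 223.2032967032967 196 213 214 230
```

```bash
python3 - <<'E'
from h import *
print(robot.observe()["clock"],robot.observe()["qd"].round(3))
print(robot.job_done())
E
```

```text
18.85 [ 0.006  0.003 -0.002  0.001 -0.002  0.002]
the job is handed in; nothing more can be done
None
```

The selector stick is in slot three, and I handed the job in at 18.85 s. I used the shut fingers only to push, never to grip. I pushed forward along the left slot to the cross channel, right to the right column, then forward into slot three. After that I backed the arm off to the left, clear of everything.

- **Stick position:** After backing off, my own centre readings from both cameras put the knob at about console x +55, y -42, 158 mm above the table. That is a forward lean of about 0.38 rad and a right lean of about 0.28–0.31 rad, both above the required 0.33 and 0.24. The finger's last contact position agreed, at x about +56.
- **Disagreement:** The network's knob point was lower, at x about +49, which is roughly 0.33 rad and close to the limit. I judged it less accurate, because the knob's outline in the top image fits +55.
- **Forces and surroundings:** Wrist force readings at the end of each move stayed below about 4 N. By eye in the last pictures the bystanders stand where they were; I did not re-measure them, and the mug was partly cut off by my crop. The knob's lift can't be read directly; its height matches the knob being down.

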